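# Load the CNC tool magazine from the setting stand in reverse order

## Task

Move the four tool holders from the grey setting stand into the empty aluminium tool magazine in reverse order: the one nearest the robot in the stand goes into the magazine cup farthest from the robot, the next into the next, and so on, because the magazine is turned end for end when it is slid into the machine. Lower each holder gently taper first into its cup until it sits upright and fully home, and don't tip any over.

Things in the scene. Friction and masses are not known exactly. Their poses are not given: they have to be found in the camera images.
- surfacing_nut (a point): Loose steel tool holder (0.45 kg) with a flat, broad surfacing cutter, 35 mm in diameter with three carbide tips. Point: centre of its round dark collet nut (41 mm across, 18 high), where to grip it; z up along it. Cutter top 29 mm above. Flange underside, which seats on a cup's rim, 28.5 mm below (flange 41 mm across); then a taper, 26 to 15 mm thick, and an 11 mm stud that ends 79 mm below.
- straight_nut (a point): Loose steel tool holder (0.45 kg) with a slim straight two-flute cutter, 10 mm in diameter. Point: centre of its round dark collet nut (41 mm across, 18 high), where to grip it; z up along it. Cutter top 35 mm above. Flange underside, which seats on a cup's rim, 28.5 mm below (flange 41 mm across); then a taper, 26 to 15 mm thick, and an 11 mm stud that ends 79 mm below.
- vgroove_nut (a point): Loose steel tool holder (0.45 kg) with a pointed V-groove cutter, 27 mm in diameter, point up. Point: centre of its round dark collet nut (41 mm across, 18 high), where to grip it; z up along it. Cutter top 35 mm above. Flange underside, which seats on a cup's rim, 28.5 mm below (flange 41 mm across); then a taper, 26 to 15 mm thick, and an 11 mm stud that ends 79 mm below.
- roundover_nut (a point): Loose steel tool holder (0.45 kg) with a rounding-over cutter, 30 mm in diameter, that narrows to a small guide bearing, 11 mm, on top. Point: centre of its round dark collet nut (41 mm across, 18 high), where to grip it; z up along it. Cutter top 34 mm above. Flange underside, which seats on a cup's rim, 28.5 mm below (flange 41 mm across); then a taper, 26 to 15 mm thick, and an 11 mm stud that ends 79 mm below.
- cup_surfacing: The fixed black plastic cup of the stand in which the holder with the surfacing cutter stands at the start. Origin at the centre of its rim, z up. Mouth 31 mm wide, rim 84 mm above the worktop.
- cup_straight: The fixed black plastic cup of the stand in which the holder with the straight cutter stands at the start. Origin at the centre of its rim, z up. Mouth 31 mm wide, rim 84 mm above the worktop.
- cup_vgroove: The fixed black plastic cup of the stand in which the holder with the V-groove cutter stands at the start. Origin at the centre of its rim, z up. Mouth 31 mm wide, rim 84 mm above the worktop.
- cup_roundover: The fixed black plastic cup of the stand in which the holder with the rounding-over cutter stands at the start. Origin at the centre of its rim, z up. Mouth 31 mm wide, rim 84 mm above the worktop.
- stand: Setting stand: grey folded sheet steel, 206 x 62 mm, fixed; its four cups hold the holders at the start, in any order. Origin on the worktop under its middle; x along the row, away from the robot and 0.3 to 0.85 rad to the right. Cups at x = -72, -24, 24, 72 mm, y = 0, rims at z = 84 mm; seated nut centres at z = 112.5 mm. Only 7 mm between neighbouring flanges: grip across the row.
- magazine: Tool magazine: aluminium bar, 206 x 56 mm, fixed, empty; steel tongue at its near end. Frame, cup places and heights as for the stand. Cups: 31 mm mouth, tapering to 16 mm at the floor, 54 mm deep; a taper enters with 2.5 mm play all round, the flange rests on the rim. The closed blue case near the racks is up to 120 mm high.
There are look-alikes about, which are no part of the job. What is shaped like the part that bears straight_nut but red is not meant.

How it is judged:
At the end, for the whole second after the job is handed in: Every holder stands in the magazine cup that mirrors its starting place in the stand (nearest to farthest), its nut centre within 8 mm of the cup's centre along and across the row and within 4 mm of its seated height, upright within 0.06 rad, at rest (under 0.02 m/s) (((x of cup_surfacing in the frame of stand between -0.092 and -0.052 m and x of surfacing_nut in the frame of magazine between 0.064 and 0.08 m) or (x of cup_surfacing in the frame of stand between -0.044 and -0.004 m and x of surfacing_nut in the frame of magazine between 0.016 and 0.032 m) or (x of cup_surfacing in the frame of stand between 0.004 and 0.044 m and x of surfacing_nut in the frame of magazine between -0.032 and -0.016 m) or (x of cup_surfacing in the frame of stand between 0.052 and 0.092 m and x of surfacing_nut in the frame of magazine between -0.08 and -0.064 m)) and y of surfacing_nut in the frame of magazine between -0.008 and 0.008 m and height (world z) of surfacing_nut between 0.1085 and 0.1165 m and angle between each of surfacing_nut, straight_nut, vgroove_nut, roundover_nut's own z axis and vertical below 0.06 rad and linear speed of each of surfacing, straight, vgroove, roundover below 0.02 m/s and ((x of cup_straight in the frame of stand between -0.092 and -0.052 m and x of straight_nut in the frame of magazine between 0.064 and 0.08 m) or (x of cup_straight in the frame of stand between -0.044 and -0.004 m and x of straight_nut in the frame of magazine between 0.016 and 0.032 m) or (x of cup_straight in the frame of stand between 0.004 and 0.044 m and x of straight_nut in the frame of magazine between -0.032 and -0.016 m) or (x of cup_straight in the frame of stand between 0.052 and 0.092 m and x of straight_nut in the frame of magazine between -0.08 and -0.064 m)) and y of straight_nut in the frame of magazine between -0.008 and 0.008 m and height (world z) of straight_nut between 0.1085 and 0.1165 m and ((x of cup_vgroove in the frame of stand between -0.092 and -0.052 m and x of vgroove_nut in the frame of magazine between 0.064 and 0.08 m) or (x of cup_vgroove in the frame of stand between -0.044 and -0.004 m and x of vgroove_nut in the frame of magazine between 0.016 and 0.032 m) or (x of cup_vgroove in the frame of stand between 0.004 and 0.044 m and x of vgroove_nut in the frame of magazine between -0.032 and -0.016 m) or (x of cup_vgroove in the frame of stand between 0.052 and 0.092 m and x of vgroove_nut in the frame of magazine between -0.08 and -0.064 m)) and y of vgroove_nut in the frame of magazine between -0.008 and 0.008 m and height (world z) of vgroove_nut between 0.1085 and 0.1165 m and ((x of cup_roundover in the frame of stand between -0.092 and -0.052 m and x of roundover_nut in the frame of magazine between 0.064 and 0.08 m) or (x of cup_roundover in the frame of stand between -0.044 and -0.004 m and x of roundover_nut in the frame of magazine between 0.016 and 0.032 m) or (x of cup_roundover in the frame of stand between 0.004 and 0.044 m and x of roundover_nut in the frame of magazine between -0.032 and -0.016 m) or (x of cup_roundover in the frame of stand between 0.052 and 0.092 m and x of roundover_nut in the frame of magazine between -0.08 and -0.064 m)) and y of roundover_nut in the frame of magazine between -0.008 and 0.008 m and height (world z) of roundover_nut between 0.1085 and 0.1165 m); the robot touches nothing.
It fails at once if a tool holder is tipped over (angle between any of surfacing_nut, straight_nut, vgroove_nut, roundover_nut's own z axis and vertical above 0.7 rad).
It fails at once if a tool holder is dropped into the magazine from more than about 3 cm instead of being lowered (it moves faster than 0.8 m/s within 5 cm of its seated height over the magazine) ((linear speed of surfacing above 0.8 m/s and height (world z) of surfacing_nut below 0.1625 m and horizontal distance between surfacing_nut and magazine below 0.14 m) or (linear speed of straight above 0.8 m/s and height (world z) of straight_nut below 0.1625 m and horizontal distance between straight_nut and magazine below 0.14 m) or (linear speed of vgroove above 0.8 m/s and height (world z) of vgroove_nut below 0.1625 m and horizontal distance between vgroove_nut and magazine below 0.14 m) or (linear speed of roundover above 0.8 m/s and height (world z) of roundover_nut below 0.1625 m and horizontal distance between roundover_nut and magazine below 0.14 m)).
It also fails if it takes over 128 s, if anything falls off the work surface, if the arm or the gripper's body presses on something with over 40 N, if the wrist force passes 120 N, or if a joint passes its speed limit or range.

## Robot

A 6-joint arm with a two-finger parallel gripper is mounted at the origin on the work surface; the furniture and walls round the work are solid. World frame = base frame: x ahead of the robot, y to its left, z up, the work surface at z = 0. Lengths are in m, angles in rad, forces in N, time in s.
With the tool pointing down it reaches from about 0.35 to 1 m from the base axis. Payload 7.1 kg.
Tool frame: the origin (TCP) lies between the finger pads; the fingertips stand 22 mm ahead of it and the grasp point (between the pads) lies 3 mm ahead of it; z points along the fingers, y is the line along which they close (so a half turn about z gives the same grasp; the last joint's range is limited). The gripper opens to 85 mm and grips with 20 to 120 N. Pads are 22 mm wide; open, the fingers measure 114 mm over their backs; the gripper's body (76 mm by 85 mm) begins 54 mm behind the grasp point. The pads swing forward as they close: fully open they stand 13 mm farther back than shut.
Start: joints at [-0.019, 0.423, 1.63, -0, 1.089, -0.019], TCP at [0.625, 0, 0.253] pointing down, gripper open.
Joint ranges: [-3, 3], [-0.9, 2.11], [0.09, 2.58], [-1.31, 4.45], [0.11, 2.69], [-2.54, 2.54]. Speed limits (rad/s): [2.39, 2.39, 3.01, 3.14, 3.14, 3.14].

## Interface

Orientations are given as a rotation vector (axis times angle).
In Python, from rig import manip gives the robot as it stands. The module is installed in compiled form; this text tells all that it offers. Calls block until the motion is done:
- manip.move_to(position, orientation): joint-space move of the TCP to a pose.
- manip.servo_line(position, orientation=None, rate=0.15): straight line of the TCP; orientation=None keeps the orientation; rate is the mean speed in m/s.
- manip.set_joints(angles): joint-space move.
- manip.command_gripper(opening, f_grip=None): finger opening in m; f_grip is the grip in N (None keeps the last); returns when the fingers have stopped.
- manip.hold(seconds).
- manip.solve_ik(position, orientation): joint angles nearest the present ones, or None.
- manip.camera(name): name is "scene" or "side" or "wrist"; returns a dict with "image" (384x512x3 uint8, red, green, blue), "fx", "fy", "cx", "cy" (pixels), "k1" (the pictures are not rectified: a ray, as slopes to the right and down, at radius r is drawn at 1 + k1 r^2 times it, then the intrinsics apply), "cam_to_world" (4x4, takes a point from camera to world coordinates); the wrist camera has in their place "mount" (4x4, takes a point from camera to tool coordinates, whose origin is the TCP and whose axes are the flange's). Camera axes: x right, y down, z forward; pixel columns grow to the right and rows downward; lengths in m; the calibration is good to about 2 mm. A picture is of the moment at which its call begins: read the wrist's pose just before it. There is no depth.
A pose or a line that the arm cannot do raises manip.IKError and nothing moves.
- manip.sign_off(): hands the job in; it is judged then, once.
Readings, each from a call of its own:
- manip.get_time(): time.
- manip.get_joint_positions(): joint angles.
- manip.get_joint_vel(): joint speeds.
- manip.get_tau(): joint torques, N m.
- manip.get_position(): TCP position.
- manip.get_ee_rot(): TCP orientation.
- manip.get_contact_force(): force on the tool from outside, world axes, zero at the start.
- manip.get_torque(): the same for the moment, N m.
- manip.get_width(): finger opening in m.
- manip.get_grip_force(): force on a finger pad.
Only numpy, scipy, OpenCV 4.12 (cv2) and the standard library are available. Lean on these libraries where they do the work, as an engineer would, in place of code of your own. Each camera call takes 0.05 s, during which the arm holds its last target. There are 200 camera calls.

## Working session

There is one attempt and no reset: what is moved stays moved. The work goes in short steps, each a Python script; the robot and the scene stay as the last script left them, time stands still between calls to the robot, and variables do not carry over. Pictures are saved under pics/ and viewed, at most 14 in all, crops included, and the job is handed in when it is done.

```bash
mkdir -p pics; python3 - <<'E'
from rig import manip
import cv2,numpy as np
for n in ("scene","side","wrist"):
    c=manip.camera(n); cv2.imwrite(f"pics/{n}0.png",c["image"][:,:,::-1])
    print(n,[c[k] for k in("fx","fy","cx","cy","k1")]); print(np.round(c.get("cam_to_world",c.get("mount")),4).tolist())
print(manip.get_time(),manip.get_position(),manip.get_ee_rot(),manip.get_width())
a=cv2.imread("pics/scene0.png");b=cv2.imread("pics/side0.png")
E
```

```text
scene [361.7849984600402, 361.7849984600402, 258.5007000790566, 194.56379645432597, -0.0034248746098786346]
[[0.6431, -0.5791, 0.5011, -0.212], [-0.7658, -0.4888, 0.4179, -0.6201], [0.0029, -0.6525, -0.7578, 1.008], [0.0, 0.0, 0.0, 1.0]]
side [471.6331022031007, 471.6331022031007, 258.7482069134639, 191.17970430962183, 0.03638139905627202]
[[0.9997, 0.0205, 0.0112, 0.359], [0.0015, -0.5344, 0.8452, -1.2321], [0.0232, -0.845, -0.5343, 0.7821], [0.0, 0.0, 0.0, 1.0]]
wrist [270.8316552778138, 270.8316552778138, 255.2870429089619, 191.01064519166195, -0.028686138892211673]
[[-0.0005, -0.9473, -0.3204, 0.0829], [1.0, -0.0003, -0.0004, 0.0], [0.0003, -0.3204, 0.9473, -0.1205], [0.0, 0.0, 0.0, 1.0]]
0.15 [6.24608234e-01 2.42639119e-05 2.52711552e-01] [-2.22083852e+00 -2.22084561e+00  1.31593858e-03] 0.08537348095540084
```

View pics/scene0.png

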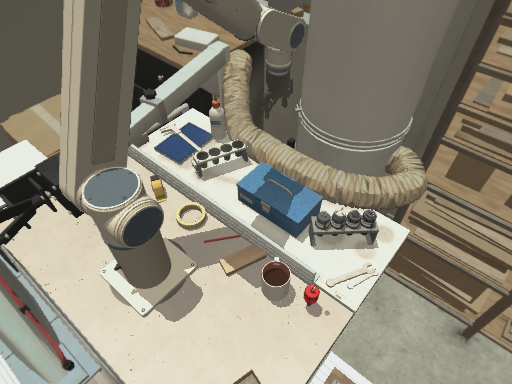

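View pics/side0.png

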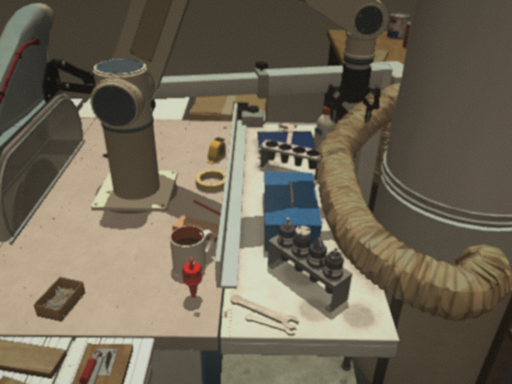

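View pics/wrist0.png

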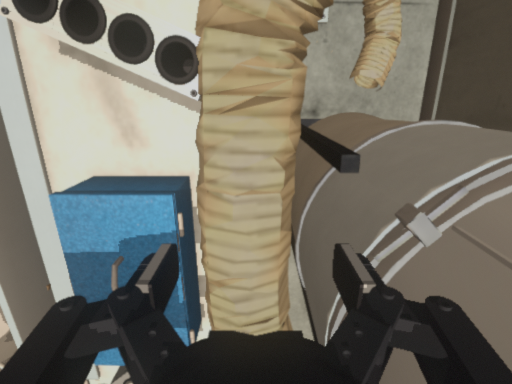

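The scene view shows the stand with four holders at about (343,228) and the empty magazine at about (220,157). The blue case (280,198) lies between them and a duct hose runs behind. The red look-alike is at (312,294). The wrist view shows magazine cups at about (178,58), (130,38) and (83,18). Next I'll get rough positions and zoomed crops.

```bash
cat > h.py <<'E'
from rig import manip
import cv2,numpy as np
from scipy.spatial.transform import Rotation as R
def T_of(c):
    if "cam_to_world" in c: return c["cam_to_world"]
    return c["_T"]@c["mount"]
def shot(name,save=None):
    T=np.eye(4)
    if name=="wrist": T[:3,3]=manip.get_position(); T[:3,:3]=R.from_rotvec(manip.get_ee_rot()).as_matrix()
    c=manip.camera(name); c["_T"]=T
    if save: cv2.imwrite("pics/"+save,c["image"][:,:,::-1])
    return c
def ray(c,uv):
    d=np.array([(uv[0]-c["cx"])/c["fx"],(uv[1]-c["cy"])/c["fy"]]); u=d.copy()
    for _ in range(10): u=d/(1+c["k1"]*(u@u))
    T=T_of(c); return T[:3,3],T[:3,:3]@np.r_[u,1]
def onz(c,uv,z):
    o,d=ray(c,uv); return o+d*(z-o[2])/d[2]
def proj(c,p):
    T=T_of(c); q=T[:3,:3].T@(np.asarray(p)-T[:3,3]); u=q[:2]/q[2]; u=u*(1+c["k1"]*(u@u))
    return u*[c["fx"],c["fy"]]+[c["cx"],c["cy"]]
def tri(c1,u1,c2,u2):
    (a,d),(b,e)=ray(c1,u1),ray(c2,u2); s=np.linalg.lstsq(np.c_[d,-e],b-a,rcond=None)[0]
    p,q=a+s[0]*d,b+s[1]*e; return (p+q)/2,np.linalg.norm(p-q)
E
python3 - <<'E'
from h import *
s=shot("scene");d=shot("side");w=shot("wrist")
for uv in [(319,216),(336,220),(353,218),(370,216)]: print("nut",onz(s,uv,.1125).round(3))
for uv in [(202,157),(240,148)]: print("mag",onz(s,uv,.084).round(3))
for uv in [(178,58),(130,38),(83,18)]: print("magw",onz(w,uv,.084).round(3))
print("case",[onz(s,u,.1).round(3) for u in [(240,180),(270,167),(320,200),(297,226)]])
print("hose near edge z.1", [onz(s,u,.1).round(3) for u in [(240,130),(260,165),(300,190),(350,205),(400,205)]])
a=s["image"][130:260,180:400];b=d["image"][120:330,230:420]
a=cv2.resize(a,None,fx=3.5,fy=3.5,interpolation=2);b=cv2.resize(b,None,fx=2.8,fy=2.8,interpolation=2)
cv2.imwrite("pics/a1.png",a[:,:,::-1]);cv2.imwrite("pics/b1.png",b[:,:,::-1])
E
```

```text
nut [ 0.434 -0.327  0.113]
nut [ 0.455 -0.375  0.113]
nut [ 0.496 -0.412  0.113]
nut [ 0.537 -0.448  0.113]
mag [0.405 0.167 0.084]
mag [0.532 0.093 0.084]
magw [0.549 0.122 0.084]
magw [0.504 0.14  0.084]
magw [0.461 0.158 0.084]
case [array([ 0.398, -0.028,  0.1  ]), array([ 0.514, -0.068,  0.1  ]), array([ 0.5  , -0.288,  0.1  ]), array([ 0.367, -0.292,  0.1  ])]
hose near edge z.1 [array([0.597, 0.15 , 0.1  ]), array([ 0.498, -0.034,  0.1  ]), array([ 0.494, -0.213,  0.1  ]), array([ 0.545, -0.374,  0.1  ]), array([ 0.65 , -0.498,  0.1  ])]
```

View pics/a1.png

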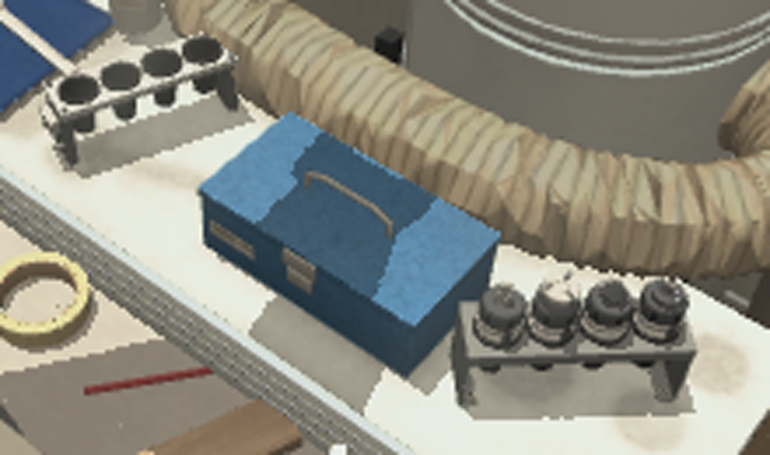

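View pics/b1.png

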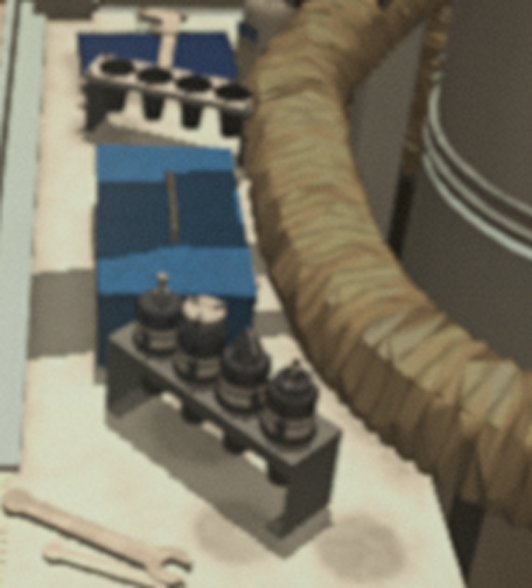

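The stand's order from near to far is straight, surfacing, V-groove, roundover; only the mirrored places matter. Next are accurate wrist views above each rack.

```bash
cat >> h.py <<'E'
def ori(row,flip=False):
    a=row+(0 if flip else np.pi); x=np.array([np.cos(a),np.sin(a),0]); z=np.array([0,0,-1.]); y=np.cross(z,x)
    return R.from_matrix(np.c_[x,y,z]).as_rotvec()
E
python3 - <<'E'
from h import *
for n,p,row in [("mag",[.48,.15,.30],-.39),("stand",[.486,-.39,.30],-.83)]:
    print(n,[None if (q:=manip.solve_ik(p,ori(row,f))) is None else np.round(q,2) for f in (0,1)])
    manip.move_to(p,ori(row)); c=shot("wrist",n+"1.png"); np.save(n+"T.npy",c["_T"]); print(manip.get_position(),manip.get_time(),manip.get_joint_positions().round(2) if hasattr(manip.get_joint_positions(),'round') else '')
E
```

```text
mag [array([ 0.28,  0.19,  1.85, -0.  ,  1.11, -0.9 ]), array([ 0.28,  0.19,  1.85, -0.  ,  1.11,  2.24])]
[0.48082247 0.14958047 0.29997108] 1.2167 [ 0.28  0.19  1.85 -0.    1.11 -0.9 ]
stand [array([-0.7 ,  0.37,  1.59,  0.  ,  1.18, -1.44]), array([-0.7 ,  0.37,  1.59, -0.  ,  1.18,  1.71])]
[ 0.48655859 -0.3890164   0.30008002] 3.2167 [-0.69  0.37  1.59  0.    1.18 -1.44]
```

View pics/mag1.png

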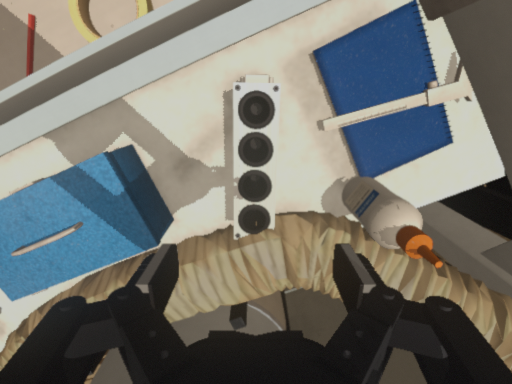

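View pics/stand1.png

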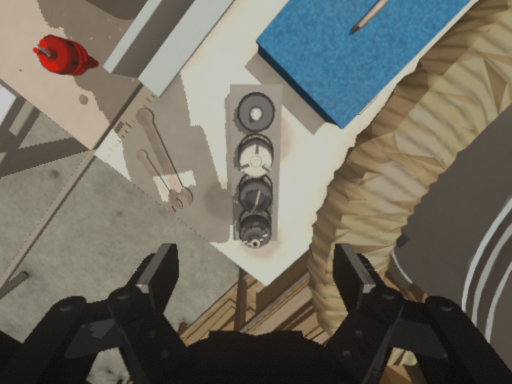

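The magazine cups sit at about (256,109), (256,150), (255,185) and (254,218), with the hose just past the far end. The stand tips are at about (255,114), (257,160), (256,205) and (255,242). I'll refine these next.

```bash
cat > cal.py <<'E'
from h import *
def load(n):
    c=shot("wrist"); c["_T"]=np.load(n+"T.npy"); c["image"]=cv2.imread(f"pics/{n}1.png")[:,:,::-1]; return c
E
python3 - <<'E'
from cal import *
m=load("mag"); g=cv2.cvtColor(m["image"],cv2.COLOR_RGB2GRAY)
mk=np.zeros_like(g); mk[85:238,232:278]=(g[85:238,232:278]<85)*255
P=[]
for k in sorted(cv2.findContours(mk,cv2.RETR_EXTERNAL,cv2.CHAIN_APPROX_NONE)[0],key=lambda k:k[:,0,1].mean()):
    if cv2.contourArea(k)<200: continue
    e=cv2.fitEllipse(cv2.convexHull(k)); p=onz(m,e[0],.084); P.append(p)
    dist=m["_T"]@m["mount"]; print(np.round(e[0],1),np.round(e[1],1),p.round(4), "diam mm",round(max(e[1])/m["fx"]*1000*np.linalg.norm(p-dist[:3,3])*.93))
P=np.array(P); print(np.linalg.norm(np.diff(P,axis=0),axis=1),np.arctan2(*(P[-1]-P[0])[[1,0]]))
s=load("stand")
im=s["image"]; q=[onz(s,u,z) for u,z in [((255.5,113.5),.1475),((257,160),.1415),((256,205),.1475),((255,243),.1465)]]
q=np.array(q); print(q.round(4),np.linalg.norm(np.diff(q,axis=0),axis=1),np.arctan2(*(q[-1]-q[0])[[1,0]]))
v=np.hstack([cv2.resize(x,None,fx=4,fy=4,interpolation=2) for x in (m["image"][95:245,210:300],im[80:250-20,210:300])][:1]+[cv2.resize(im[95:265][:150],None,fx=1,fy=1)][:0])
a=cv2.resize(m["image"][90:240,210:300],None,fx=3.9,fy=3.9,interpolation=2);b=cv2.resize(im[100-20:250-0][:, 210:300][20:],None,fx=3.9,fy=3.9,interpolation=2)
cv2.imwrite("pics/ab.png",np.hstack([a,b])[:,:,::-1])
E
```

```text
[255.8 109.3] [35.4 36.8] [0.4146 0.1781 0.084 ] diam mm 43
[255.1 149.2] [33.5 33.7] [0.4586 0.159  0.084 ] diam mm 40
[254.2 185.6] [30.8 32.6] [0.5021 0.1397 0.084 ] diam mm 40
[253.7 219.1] [28.7 30.7] [0.546  0.1208 0.084 ] diam mm 39
[0.04790945 0.04768664 0.04771618] -0.41162098620723236
[[ 0.4395 -0.3371  0.1475]
 [ 0.4726 -0.3709  0.1415]
 [ 0.5044 -0.4072  0.1475]
 [ 0.5354 -0.4426  0.1465]] [0.04769299 0.04861825 0.04709378] -0.8329846254403416
```

View pics/ab.png

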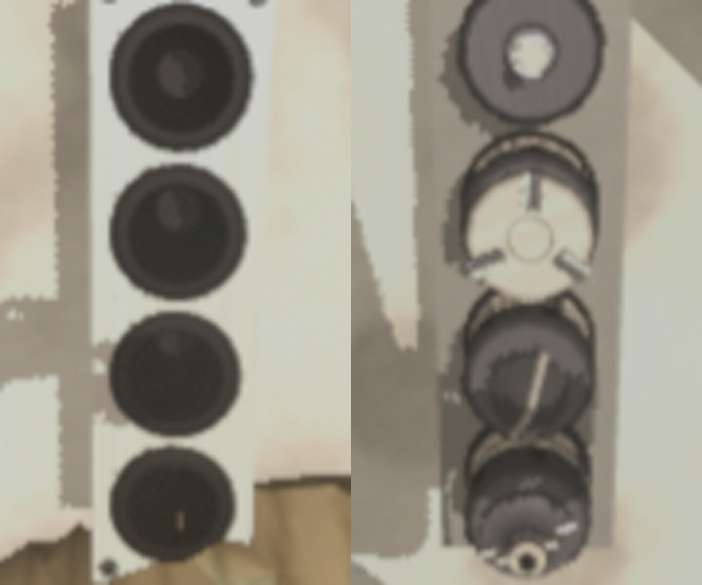

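The row fits are consistent: spacings are 47.7–48.6 mm against the nominal 48, and yaws are −0.41 and −0.83. From the two views, the hose is about 60 mm in radius with its axis near x≈0.62, z≈0.065. At the far magazine cup I'll turn the fingers roughly parallel to the hose. First I'll pick the nearest holder and hold it above the far cup.

```bash
cat > job.py <<'E'
from h import *
X=np.array([-.072,-.024,.024,.072])
def fit(P):
    P=np.asarray(P)[:,:2]; c=P.mean(0); d=P[-1]-P[0]; d/=np.linalg.norm(d); return c,d,np.arctan2(d[1],d[0])
MC,MD,MY=fit([[.4146,.1781],[.4586,.159],[.5021,.1397],[.546,.1208]])
SC,SD,SY=fit([[.4395,-.3371],[.4726,-.3709],[.5044,-.4072],[.5354,-.4426]])
ZG,ZC=.1155,.28
def st(m=""): print(m,"t%.1f"%manip.get_time(),np.round(manip.get_position(),4),"F",np.round(manip.get_contact_force(),1),"w %.4f g %.0f"%(manip.get_width(),manip.get_grip_force()),flush=True)
def pick(i):
    p=SC+X[i]*SD; o=ori(SY); manip.command_gripper(.06)
    manip.move_to([*p,ZC],o); manip.servo_line([*p,ZG+.05],o,rate=.15); manip.servo_line([*p,ZG],o,rate=.06); manip.hold(.2); st("down")
    manip.command_gripper(.03,f_grip=60); manip.hold(.3); st("grip")
    manip.servo_line([*p,ZG+.09],rate=.08); manip.servo_line([*p,ZC],rate=.15); st("up")
def over(i,yaw=None):
    p=MC+X[3-i]*MD; o=ori(MY if yaw is None else yaw); manip.move_to([*p,ZC],o); manip.hold(.3); st("over"); return p,o
def lower(p,o,release=.055,end=.001):
    manip.servo_line([*p,ZG+.065],o,rate=.12); manip.hold(.2); f0=manip.get_contact_force()
    for h in (.04,.02,.01,.005,end):
        manip.servo_line([*p,ZG+h],o,rate=.04); manip.hold(.1); df=manip.get_contact_force()-f0; print(h,np.round(df,1))
        if np.linalg.norm(df)>15: st("STOP"); return False
    manip.command_gripper(release); manip.hold(.2); st("open")
    manip.servo_line([*p,ZG+.05],o,rate=.08); manip.servo_line([*p,ZC],o,rate=.2); return True
E
python3 - <<'E'
from job import *
print(MC,MY,SC,SY)
st("0"); pick(0); p,o=over(0,-.2)
manip.servo_line([*p,ZG+.09],o,rate=.15); manip.hold(.2)
c=shot("wrist","hang.png"); s=shot("scene","hangs.png"); np.save("hangT.npy",c["_T"]); st("hang")
E
```

```text
[0.480325 0.1494  ] -0.4112121198222626 [ 0.487975 -0.38945 ] -0.8330284476132974
0 t3.3 [ 0.4865 -0.3891  0.3001] F [-0.2  0.6 -0. ] w 0.0854 g 0
down t6.2 [ 0.4397 -0.3363  0.1159] F [ 0.5 -0.   0.3] w 0.0600 g 0
grip t6.8 [ 0.4396 -0.3363  0.1161] F [-2.1  2.1  4.8] w 0.0394 g 60
up t8.7 [ 0.4391 -0.3358  0.2792] F [-0.6  0.1 -4.1] w 0.0393 g 61
over t10.7 [0.5464 0.12   0.28  ] F [-0.1 -0.4 -3.8] w 0.0394 g 61
hang t11.7 [0.5467 0.1207 0.2064] F [ 0.3  0.5 -4.7] w 0.0394 g 61
```

View pics/hang.png

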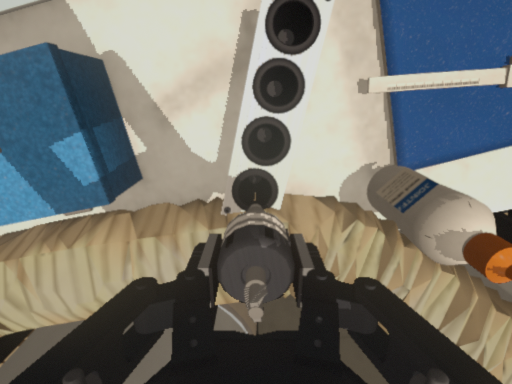

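The holder hangs upright between the pads at about (255,255), with far cup 4 just behind it at (255,188). The hose lies beyond the cup. I'll lower it, watching the force.

```bash
python3 - <<'E'
from job import *
p=MC+X[3]*MD; print(lower(p,ori(-.2)))
st("done"); c=shot("wrist","p1.png")
E
```

```text
0.04 [ 0.  -0.6 -0.2]
0.02 [-1.1 -0.1  0.1]
0.01 [-1.3  0.3  0.9]
0.005 [-1.   0.1  0.6]
0.001 [-0.4 -0.8  0.7]
open t15.6 [0.5465 0.1206 0.1167] F [ 1.5  0.1 -0.4] w 0.0549 g 0
True
done t17.1 [0.5456 0.1205 0.2788] F [ 0.2  0.5 -0.4] w 0.0547 g 0
```

View pics/p1.png

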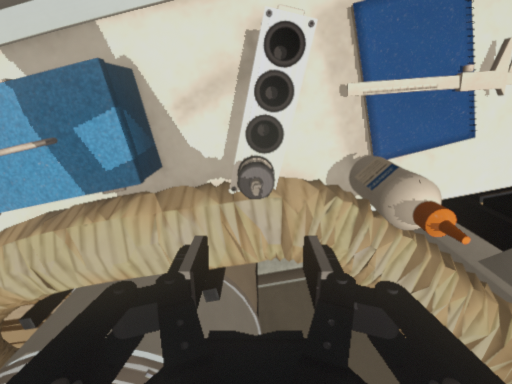

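The first holder stands seated in the far cup at (256,178), and no lateral force showed during lowering. I'll do the other three the same way; a script that sees force will stop.

```bash
python3 - <<'E'
from job import *
for i in (1,2,3):
    print("==",i); pick(i)
    if manip.get_width()<.035: print("MISSED"); break
    p,o=over(i)
    if not lower(p,o): break
else:
    manip.move_to([.44,.17,.32],ori(MY))
st("end"); shot("wrist","f1.png"); shot("scene","f1s.png")
w=cv2.imread("pics/f1.png"); s=cv2.imread("pics/f1s.png")[120:260,170:400]
cv2.imwrite("pics/f.png",np.hstack([cv2.resize(w[40:300,150:360],None,fx=1.9,fy=1.9),cv2.resize(s,(399,494))]))
E
```

```text
== 1
down t21.3 [ 0.472  -0.3719  0.1159] F [-0.4 -0.2  0.1] w 0.0598 g 0
grip t21.9 [ 0.4719 -0.3719  0.1161] F [-2.   0.6  5.9] w 0.0400 g 60
up t23.8 [ 0.4714 -0.3713  0.2792] F [ 0.   0.3 -5.2] w 0.0391 g 61
over t26.0 [0.5025 0.1394 0.28  ] F [-0.6 -0.2 -4.8] w 0.0391 g 61
0.04 [-0.3  0.1  0.9]
0.02 [0.9 0.1 0.8]
0.01 [0.3 0.5 0.1]
0.005 [ 0.4  0.9 -0.6]
0.001 [ 0.1  0.2 -0.5]
open t30.5 [0.5025 0.1399 0.1167] F [-0.6 -0.5 -0.9] w 0.0550 g 0
== 2
down t36.3 [ 0.5043 -0.4074  0.116 ] F [ 0.   0.3 -0.8] w 0.0601 g 0
grip t36.9 [ 0.5042 -0.4074  0.1162] F [-1.8  1.2  6.2] w 0.0393 g 60
up t38.8 [ 0.5037 -0.4069  0.2792] F [ 0.4 -0.3 -5.2] w 0.0395 g 61
over t41.2 [0.4585 0.1587 0.28  ] F [-0.1  0.5 -3.4] w 0.0391 g 61
0.04 [-0.8  0.6 -0.9]
0.02 [-0.7 -0.3 -0.1]
0.01 [0.2 1.  0.3]
0.005 [ 0.1  0.5 -0. ]
0.001 [-1.   0.1 -0.5]
open t45.7 [0.4584 0.159  0.1166] F [-0.1 -0.5 -0.5] w 0.0551 g 0
== 3
down t51.7 [ 0.5366 -0.4429  0.116 ] F [ 0.3 -0.8  0.2] w 0.0600 g 0
grip t52.3 [ 0.5366 -0.443   0.1162] F [-1.5 -0.4  5.4] w 0.0391 g 60
up t54.2 [ 0.536  -0.4423  0.2791] F [ 0.2  0.6 -4.8] w 0.0393 g 61
over t56.8 [0.4145 0.178  0.28  ] F [-0.3 -0.7 -4. ] w 0.0396 g 61
0.04 [ 0.1 -0.6  1. ]
0.02 [-0.4 -0.5  1.3]
0.01 [-0.5 -0.6  1.8]
0.005 [-1.3 -0.1  1. ]
0.001 [-0.9 -0.1  0.7]
open t61.3 [0.4144 0.1782 0.1166] F [-0.9  0.8 -0.3] w 0.0551 g 0
end t63.1 [0.4405 0.1699 0.3194] F [-0.3  0.4 -0.5] w 0.0547 g 0
```

View pics/f.png

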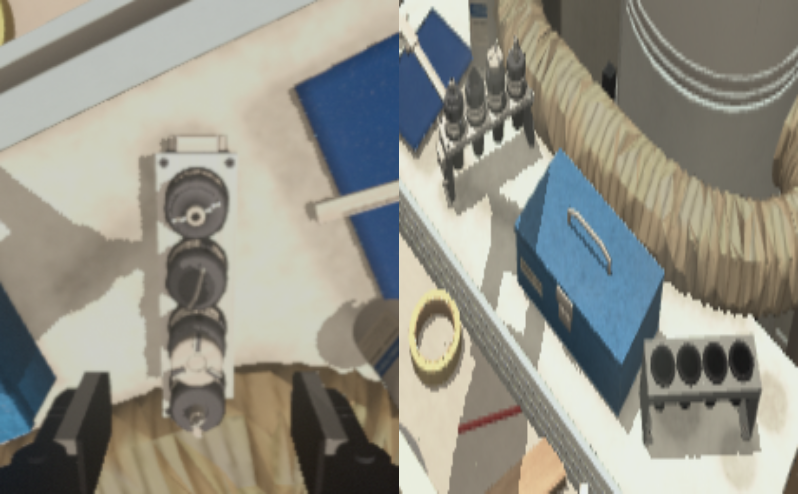

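The picture shows all four holders standing in the magazine, from near to far roundover (196,214), V-groove, surfacing and straight (196,428), and the stand is empty. I'll check the tips against the seated positions before handing in.

```bash
python3 - <<'E'
from job import *
c=shot("wrist"); ok=True
for k,u,z in [(0,(196,214),.1465),(2,(195,362),.1415),(3,(196,424),.1475)]:
    uv=(150+u[0]/1.9,40+u[1]/1.9); e=onz(c,uv,z)[:2]-(MC+X[k]*MD); print(k,e.round(4)); ok&=np.linalg.norm(e)<.006
if ok: print(manip.sign_off())
E
```

```text
0 [-0.0025  0.0006]
2 [-0.0025 -0.0005]
3 [-0.0076  0.0024]
```

```bash
python3 - <<'E'
from job import *
c=shot("wrist")
for k,z in [(0,.1465),(2,.1415),(3,.1475)]: print(k,proj(c,[*(MC+X[k]*MD),z]).round(1))
cv2.imwrite("pics/z.png",cv2.resize(c["image"][210:290,215:295,::-1],None,fx=7,fy=7,interpolation=cv2.INTER_NEAREST))
E
```

```text
0 [253.6 155.1]
2 [253.9 232.2]
3 [253.9 268.7]
```

View pics/z.png

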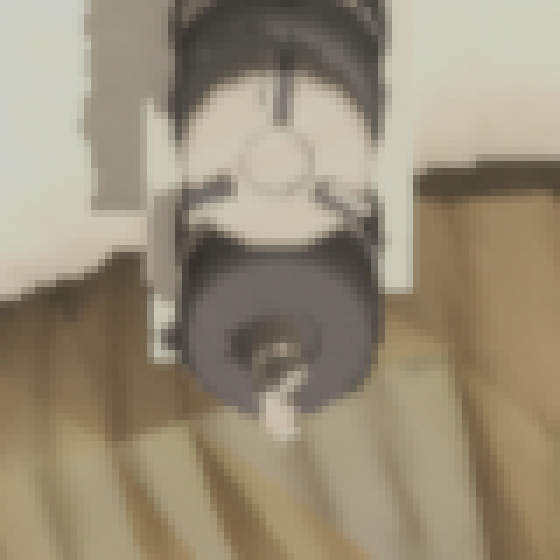

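The zoomed view shows the straight cutter's top at about (255,270), where (253.9,268.7) is expected. The surfacing centre is at (254.7,232.9) against an expected (253.9,232.2). Both holders are seated, so I'm handing in.

```bash
python3 -c "
from rig import manip
print(manip.sign_off())"
```

```text
the job is handed in; nothing more can be done
None
```

All four holders stand in the magazine in reverse order, upright and fully seated as far as the camera views and wrist forces show, and the job was handed in at about 63 s of the 128 s limit; sign-off gave no verdict.

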